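# Check a stub shaft in the indicating bench caliper

## Task

Check the turned stub shaft with the wider flange in the bench caliper: stand it upright on the bright rest between the open jaws, about in line with them, and let go of it. Then slide the moving jaw shut by its tab until the flange is clamped against the sprung anvil and the dial needle stands between the two raised marks, never running it on to its end stop, and let go so that it stays like that. Leave everything else on the bench where it is.

Things in the scene. Friction and masses are not known exactly. Their poses are not given: they have to be found in the camera images.
- shaft: Plain steel turned stub shaft standing upright on the bench: flange 48 mm across and 16 mm thick at the bottom, above it a plain neck 24 mm across, 66 mm tall overall, about 0.4 kg. Origin at the centre of its underside, z up its axis. The one to be measured (wider flange). Grip it by the neck.
- small_shaft: The other stub shaft: same neck and height but a flange only 34 mm across. A bystander. Origin at the centre of its underside.
- gauge: Indicating bench caliper, fixed, green, 330 mm long. Origin under its base, z up, +y the way the moving jaw closes (towards anvil and dial), -x the side facing the robot. In its frame: flat bright rest x -28 to 28, y -145 to 40 mm, top at z = 30 mm; jaws centred on x = 0; base x -50 to 70 mm; beam behind the rest, x 39 to 53, top z 42 mm; dial head from y = 76 mm on, 85 mm tall.
- anvil_face (a point): Where the middle of the sprung anvil's face stands at rest: (0, 50, 41) mm in the caliper's frame (a fixed point). The anvil is a flat steel pad 30 mm wide (x), 14 mm high (z); it gives up to 8 mm towards +y and pushes back with 1.6 N plus 0.8 N per mm.
- lamp_edge (a point): Middle of the lower front edge of the lamp bar above the jaws, at (14, -50, 135) mm in the caliper's frame. The bar spans x 14 to 44, y -163 to 63, z 135 to 156 mm, on posts at x = 60 mm. It keeps an upright gripper off rest and jaws: come in under this edge from the -x side, the tool leaning back towards the robot 35 to 45 degrees.
- rest (a point): Point on the top of the rest, on the jaw line, at (0, -15, 30) mm in the caliper's frame: a good place for the middle of the shaft's underside.
- jaw (a joint): Travel of the moving jaw towards the anvil (m), 0 fully open to 0.115. Its flat face, 30 mm wide, z from 32 to 49 mm, is at y = -80 mm + travel in the caliper's frame, so the gap to the resting anvil is 130 mm - travel. It starts between 0 and 0.035, drags with about 8 N of friction and stays where it is left, also against the anvil's spring.
- jaw_tab (a point): Grip point on the moving jaw's upright black tab, 14 mm below its top: the tab is 12 mm thick along the caliper's y, 24 mm along x, from z = 49 to 92 mm; its centre plane is 36 mm behind the jaw's face.
- needle (a joint): Angle of the black dial needle (rad), clockwise seen from above, 0 with the anvil at rest, 0.3 rad per mm of anvil movement, end stop at 2.4 (8 mm). The two raised marks stand at 0.75 and 1.65 rad (anvil in by 2.5 and 5.5 mm); midway, at 1.2, the needle points to the caliper's -x.
- dial (a point): Centre of the white dial face, 60 mm across, flat on top of the dial head, at (0, 112, 96) mm in the caliper's frame.
- block: Drilled steel block 75 x 50 x 25 mm, a bystander.
- race: Steel bearing race, 52 mm across, 16 mm high, a bystander.
- punch: Steel punch lying on the bench, 125 mm long, 11 mm thick, a bystander.
- hammer: Hammer lying on the bench, a bystander.
- can: Blue can 66 mm across, 150 mm tall, a bystander.
Mind the look-alikes: they are no part of the job. Leave any black look-alike of the shaft alone.

How it is judged:
By the outcome, as a careful person would: the job done as asked, in the order asked, and still so for the second after the job is handed in, with the robot touching nothing.
It also fails if it takes over 58 s, if anything falls off the work surface, if the arm or the gripper's body presses on something with over 40 N, if the wrist force passes 120 N, or if a joint passes its speed limit or range.

## Robot

A 6-joint arm with a two-finger parallel gripper is mounted at the origin on the work surface. World frame = base frame: x ahead of the robot, y to its left, z up, the work surface at z = 0. Lengths are in m, angles in rad, forces in N, time in s.
With the tool pointing down it reaches from about 0.275 to 0.75 m from the base axis. Payload 10.2 kg.
Tool frame: the origin (TCP) lies on the centre line of the jaws, within the pads' length; the fingertips stand tip_extent ahead of it and the grasp point (between the pads) is the TCP (tip_extent is the distance from the TCP to the fingertips, in m); z points along the fingers, y is the line along which they close (so a half turn about z gives the same grasp; the last joint's range is limited). The gripper opens to 88 mm and grips with 3 to 60 N. Pads are 18 mm wide; open, the fingers measure 123 mm over their backs; the gripper's body (75 mm by 187 mm) begins 45 mm behind the grasp point.
Start: joints at [1.087, 0.313, 1.498, -0, 1.331, -0.223], TCP at [0.135, 0.507, 0.258] pointing down, gripper open.
Joint ranges: [-2.94, 2.94], [-0.97, 2.17], [0.19, 2.56], [-1.23, 4.37], [0.02, 3.11], [-2.88, 2.88]. Speed limits (rad/s): [2.39, 2.39, 3.01, 3.14, 3.14, 3.14].

## Interface

Orientations are given as a unit quaternion [w, x, y, z].
In Python, from workcell import * gives the robot as it stands.
- The arm moves only by the tool drive_tool, never from a script. Its argument "rows" is text: rows parted by semicolons, each of 4 numbers parted by spaces: the shift along the tool's x, y, z in mm, then the turn about the tool's z in degrees. A call has 1 to 20 rows; each row shifts and turns the commanded pose from where the row before left it, along the tool's axes as they then stand; what a row does not reach is not made up. A row lasts 1/10 s, in which the tool goes at most 50 mm and 8.59 degrees, less where a joint would pass 70% of its speed; a pose out of reach is approached as far as the arm can. A call with a gripper value outside its range is refused whole. "fingers" is the opening, from 0 (shut) to 1 (fully open), set as the call begins (left out, the last holds). The fingers move at their own pace and stop on an object; the grip force is fixed at half the most. Time passes only in rows, so rows that do not move let the fingers close. It gives the time, the measured TCP pose, the force, the opening and the grip force at its end, in the units of the state.
- observe(): the state, without advancing time (a new reading comes with each control period).
- get_image(name): name is "scene" or "top"; returns a dict with "pixels" (420x560x3 uint8, red, green, blue), "fx", "fy", "cx", "cy" (pixels), "dist" ([k1, k2, p1, p2, k3] as OpenCV has them; the pictures are not rectified), "R" (3x3) and "t" (3): a world point X has camera coordinates R X + t. Camera axes: x right, y down, z forward; pixel columns grow to the right and rows downward; lengths in m; the calibration is good to about 2 mm. A picture is of the moment at which its call begins. There is no depth.
- close_job(): hands the job in; it is judged then, once.
Trained networks look in a picture, given as the dict that the camera call returned (one of the last four; its "shot" number tells which), for a name from the list of things; names that differ only in an ending like _2 or _b are one class to them, and where a whole thing is asked for, a point or a joint stands for the part that bears it (a point fixed in the world has none). Each returns a list of dicts, best first, with "conf" (0 to 1); they miss things now and then, are a little off and sometimes report something else, mostly with a low value. They report only what shows in the picture. A call takes as long as a camera call. They do not tell look-alikes from the thing itself.
- silhouettes(picture, target): "pixels" (420x560 bool, what is visible of it) and "location" ([column, row] in pixels, amid what is visible of it).
The state is a dict: "clock": time; "joint_pos": joint angles; "joint_velocities": joint speeds; "tau": joint torques, N m; "tool_pos": TCP position; "tcp_rot": TCP orientation; "ft_force": force on the tool from outside, world axes, zero at the start; "moment": the same for the moment, N m; "gripper_width": finger opening in m; "grip_force": force on a finger pad.
Only numpy, scipy, OpenCV 4.12 (cv2) and the standard library are available. Lean on these libraries where they do the work, as an engineer would, in place of code of your own. Each camera call takes 0.05 s, during which the arm holds its last target. There are 200 camera calls.

## Working session

There is one attempt and no reset: what is moved stays moved. The work goes in short steps, Python scripts to look and compute and a tool call to move; the robot and the scene stay as the last step left them, time stands still between calls to the robot, and variables do not carry over. Pictures are saved under pics/ and viewed, at most 10 in all, crops included, and the job is handed in when it is done.

Besides the shell and the picture viewer there is one more tool, called after "Request:" as name(argument=value, ...) on one line, values as JSON. drive_tool: Moves the arm, as the interface text tells. Its arguments: {"type":"object","properties":{"rows":{"type":"string"},"fingers":{"type":"number"}},"required":["rows"]}

```bash
mkdir -p pics; ls; cat > h.py <<'E'
from workcell import *
import numpy as np, cv2
from scipy.spatial.transform import Rotation as Ro
def ray(p,uv):
    K=np.array([[p['fx'],0,p['cx']],[0,p['fy'],p['cy']],[0,0,1]])
    q=cv2.undistortPoints(np.array([[uv]],float),K,np.array(p['dist'],float))[0,0]
    R=np.array(p['R']);t=np.array(p['t']);return -R.T@t, R.T@np.array([q[0],q[1],1])
def atz(p,uv,z):
    o,d=ray(p,uv);return o+d*(z-o[2])/d[2]
def proj(p,X):
    K=np.array([[p['fx'],0,p['cx']],[0,p['fy'],p['cy']],[0,0,1]])
    return cv2.projectPoints(np.atleast_2d(np.array(X,float)),cv2.Rodrigues(np.array(p['R'],float))[0],np.array(p['t'],float),K,np.array(p['dist'],float))[0][:,0]
def save(p,n): cv2.imwrite('pics/'+n,np.array(p['pixels'])[:,:,::-1])
E
python3 - <<'E'
from h import *
s=observe();print({k:np.round(v,3) for k,v in s.items()})
for n in('scene','top'):
    p=get_image(n);save(p,n+'0.png')
    o,d=ray(p,(280,210));print(n,o,d)
    for t in('shaft','small_shaft','gauge','jaw','jaw_tab','needle','block','can','hammer'):
        try:
            for r in silhouettes(p,t)[:3]:
                m=r['pixels'];ys,xs=np.nonzero(m);print(t,round(r['conf'],2),np.round(r['location']),m.sum(),xs.min(),xs.max(),ys.min(),ys.max(),np.round(atz(p,r['location'],0.0),3)[:2])
        except Exception as e: print(t,e)
E
```

```text
pics
{'clock': np.float64(0.0), 'joint_pos': array([ 1.087,  0.313,  1.498, -0.   ,  1.331, -0.223]), 'joint_velocities': array([-0.001,  0.001, -0.001, -0.   ,  0.   ,  0.001]), 'tau': array([-0.0000e+00, -4.0222e+01, -2.5227e+01,  6.9000e-02,  3.5000e-02,
       -0.0000e+00]), 'tool_pos': array([0.135, 0.507, 0.257]), 'tcp_rot': array([-0.   ,  0.13 ,  0.992, -0.001]), 'ft_force': array([ 0.42 , -0.195,  0.349]), 'moment': array([-0.032,  0.043, -0.014]), 'grip_force': np.float64(0.0), 'gripper_width': np.float64(0.088)}
scene [ 0.93642123 -0.56431412  0.73277167] [-0.43613248  0.59352973 -0.67644105]
shaft 0.83 [274. 274.] 406 264 283 254 283 [ 0.589 -0.112]
shaft 0.7 [246. 296.] 453 237 257 280 309 [ 0.577 -0.2  ]
shaft 0.59 [217. 275.] 422 207 227 258 286 [ 0.483 -0.199]
small_shaft 0.76 [168. 321.] 322 162 179 308 334 [ 0.484 -0.353]
small_shaft 0.39 [351. 211.] 4992 294 402 168 262 [0.625 0.197]
gauge 0.78 [348. 215.] 5038 293 402 167 262 [0.628 0.177]
gauge 0.59 [336. 225.] 436 316 351 217 240 [0.622 0.125]
jaw 0.92 [336. 229.] 370 317 350 218 239 [0.631 0.109]
jaw 0.26 [168.
[... 490 characters left out ...]
181221] [ 0.22118546 -0.03754046 -0.97464383]
shaft 0.85 [298. 204.] 270 292 309 197 215 [ 0.598 -0.11 ]
shaft 0.72 [342. 239.] 291 332 350 231 249 [ 0.492 -0.21 ]
shaft 0.6 [339. 205.] 258 328 345 194 212 [ 0.582 -0.216]
small_shaft 0.68 [402. 227.] 208 393 411 218 233 [ 0.504 -0.368]
small_shaft 0.44 [296. 134.] 1150 280 309 114 160 [ 0.789 -0.128]
gauge 0.92 [194. 192.] 6893 123 257 158 225 [0.66  0.158]
jaw 0.66 [224. 198.] 497 215 237 185 208 [0.636 0.081]
jaw_tab 0.32 [194. 195.] 6809 124 257 159 225 [0.652 0.157]
block 0.57 [372. 157.] 646 359 388 142 174 [ 0.702 -0.322]
can 0.75 [295. 134.] 1087 281 308 114 159 [ 0.79  -0.127]
hammer 0.8 [183. 334.] 1537 163 202 263 375 [0.309 0.211]
```

View pics/scene0.png

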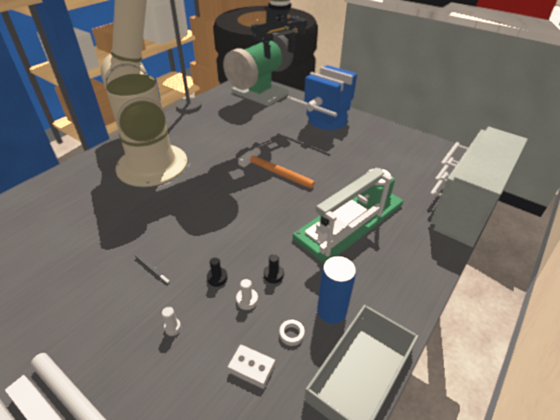

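View pics/top0.png

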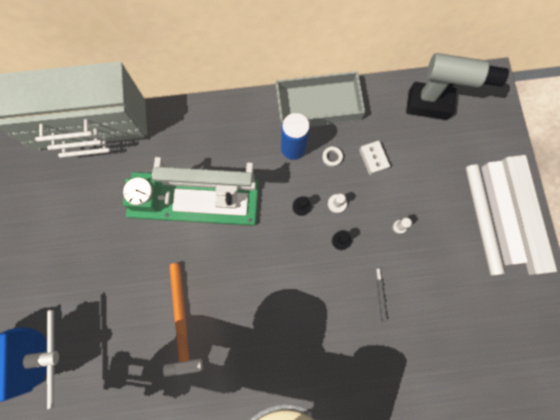

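The scene picture shows the bright wide-flange shaft at (246,296), the small one at (168,321), black look-alikes at (217,275) and (274,274), and the gauge around (348,215). In the top picture they are at (338,203), (402,226), (342,240)/(302,206) and (192,193). I'll zoom in for calibration features.

```bash
python3 - <<'E'
from h import *
a=cv2.imread('pics/scene0.png')[160:268,288:408]; b=cv2.imread('pics/top0.png')[150:232,115:265]
A=cv2.resize(a,None,fx=5,fy=5,interpolation=cv2.INTER_CUBIC)
cv2.imwrite('pics/za.png',A)
B=cv2.resize(b,None,fx=5,fy=5,interpolation=cv2.INTER_CUBIC); cv2.imwrite('pics/zb.png',B)
# shaft axis: mask fit
from scipy.optimize import least_squares
P=[get_image('scene'),get_image('top')]
def hull(p,xy,R1):
    th=np.linspace(0,2*np.pi,40);m=np.zeros((1680,2240),np.uint8)
    for r,z0,z1 in((R1,0,.016),(.012,.016,.066)):
        X=[[xy[0]+r*np.cos(t),xy[1]+r*np.sin(t),z] for z in(z0,z1) for t in th]
        cv2.fillConvexPoly(m,cv2.convexHull(((proj(p,X)+.5)*4).astype(np.int32)),1)
    return cv2.resize(m.astype(np.float32),(560,420),interpolation=cv2.INTER_AREA)
for n,c in(('shaft',(.58,-.21)),):
  for p in P:
    for r in silhouettes(p,n):
        l=r['location']; e=proj(p,[[c[0],c[1],.025]])[0]
        print(l,e,r['conf'])
        if np.hypot(*(l-e))<14:
            best=max(((np.minimum(hull(p,(x,y),.024),r['pixels']).sum()/np.maximum(hull(p,(x,y),.024),r['pixels']).sum(),x,y) for x in np.arange(.555,.605,.002) for y in np.arange(-.235,-.185,.002)));print('best',best);break
E
```

```text
[245.7, 298.8] [243.85974699 293.08388555] 0.95
best (np.float32(0.9308122), np.float64(0.5870000000000001), np.float64(-0.20899999999999996))
[342.3, 238.6] [338.57438392 203.35565437] 0.74
[301.4, 203.3] [338.57438392 203.35565437] 0.72
[337.9, 202.4] [338.57438392 203.35565437] 0.69
best (np.float32(0.8441247), np.float64(0.5850000000000001), np.float64(-0.20699999999999996))
```

View pics/za.png

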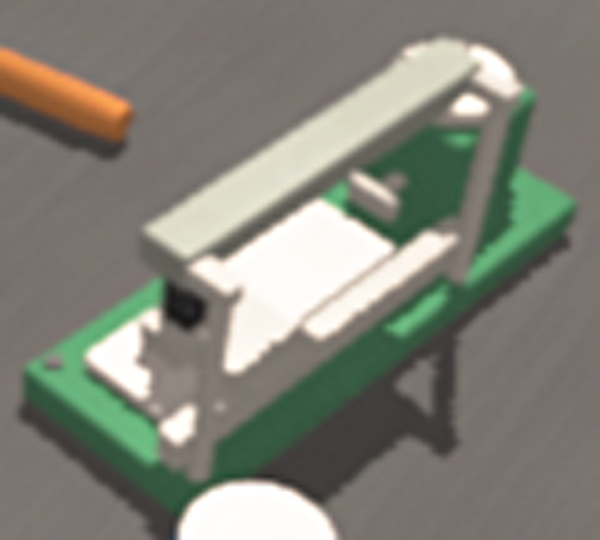

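View pics/zb.png

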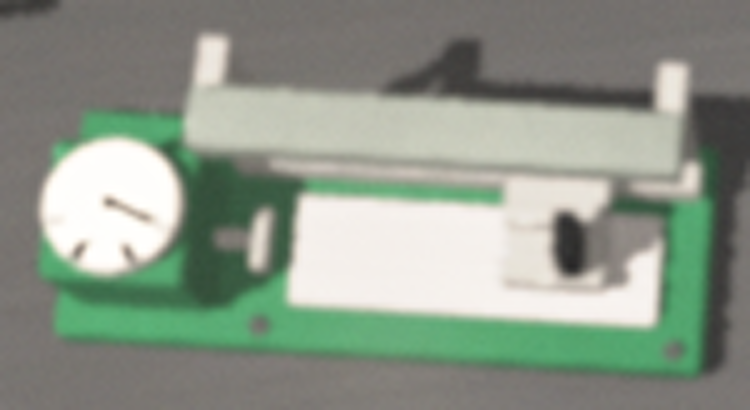

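```bash
cat >> h.py <<'E'
def G(q,X):
    X=np.atleast_2d(X)/1000.; c,s=np.cos(q[2]),np.sin(q[2])
    return np.c_[q[0]+c*X[:,0]-s*X[:,1],q[1]+s*X[:,0]+c*X[:,1],X[:,2]]
E
python3 - <<'E'
from h import *
from scipy.optimize import least_squares
P=[get_image('scene'),get_image('top')]
T=[((112,205),(0,112,96)),((187,150),(14,63,135)),((682,178),(14,-163,135)),((197,87),(44,63,156)),((685,110),(44,-163,156)),((657,327),(-28,-145,30)),((288,303),(-28,40,30)),((298,193),(28,40,30))]
S=[((145,230),(14,-163,156)),((188,260),(44,-163,156)),((478,65),(44,63,156)),((435,40),(14,63,156)),((85,357),(-28,-145,30)),((395,248),(28,40,30))]
def f(q):
    r=[]
    for p,L,o in((P[1],T,(115,150)),(P[0],S,(288,160))):
        uv=(np.array([a for a,_ in L])+.5)/5-.5+np.array(o)
        r.append(proj(p,G(q,np.array([b for _,b in L],float)))-uv)
    return np.vstack(r)
for tr in (0,1):
    s=least_squares(lambda q:f(q).ravel(),[.66,.15,0],loss='soft_l1',x_scale=[.01,.01,.05])
print(s.x);print(np.round(f(s.x),1))
q=s.x; np.save('q.npy',q)
# jaw travel: tab center in top crop (570,243) approx top z=92
w=atz(P[1],((570.5)/5-.5+115,(243.5)/5-.5+150),.085); c,sn=np.cos(q[2]),np.sin(q[2]);d=w[:2]-q[:2]
print('tab gauge xy',c*d[0]+sn*d[1],-sn*d[0]+c*d[1])
for r in silhouettes(P[1],'jaw_tab')[:2]+silhouettes(P[1],'jaw')[:1]: print(r['conf'],r['location'],r['pixels'].sum())
print(G(q,[[0,-15,30],[0,50,41]]), observe()['clock'])
E
```

```text
[ 0.6332688   0.16499484 -0.17350377]
[[-0.4 -0. ]
 [ 1.1  1.6]
 [ 0.5  1.1]
 [-2.  -1.2]
 [ 0.2 -0.7]
 [-0.4 -1.4]
 [ 0.1 -0.4]
 [ 0.4  0.2]
 [-1.4  0. ]
 [-0.1  0.7]
 [ 1.7 -1.5]
 [ 0.6 -1.7]
 [-0.2 -0.1]
 [-0.5 -0.3]]
tab gauge xy -0.0042524881261363535 -0.10636631087393342
0.82 [227.1, 196.6] 494
0.58 [226.6, 197.9] 437
[[0.63067928 0.15022006 0.03      ]
 [0.64190053 0.21424414 0.041     ]] 1.4
```

Request:
drive_tool(rows="-36 -35 0 -1;-36 -35 0 -1;-36 -35 0 -1;-36 -35 0 -1;-36 -35 0 -1;-36 -34 0 0;-36 -34 0 0;-36 -34 0 0;-36 -34 0 0;-36 -34 0 0;-36 -34 0 0;-36 -34 0 0;-36 -34 0 0;-36 -34 0 0;0 0 0 0")

```text
clock: 2.9
tool_pos: [0.5392, -0.0643, 0.2566]
tcp_rot: [-0.0, 0.089, 0.996, -0.0]
ft_force: [-0.4, 0.7, -0.0]
gripper_width: 0.0881
grip_force: 0.0
```

Request:
drive_tool(rows="-40 0 -30 0;-40 0 -30 0;-40 0 -30 0;-40 0 -30 0;-40 0 -30 0;-40 0 -30 0;-40 0 -30 0;0 0 0 0")

```text
clock: 3.7
tool_pos: [0.7202, -0.0953, 0.4031]
tcp_rot: [0.017, 0.087, 0.996, -0.0]
ft_force: [0.4, 0.6, -0.3]
gripper_width: 0.0881
grip_force: 0.0
```

Request:
drive_tool(rows="-30 0 -40 0;-30 0 -40 0;-30 0 -40 0;-30 0 -40 0;-30 0 -40 0;-30 0 -40 0;0 0 0 0")

```text
clock: 4.4
tool_pos: [0.674, -0.0958, 0.517]
tcp_rot: [0.089, 0.086, 0.992, -0.005]
ft_force: [-0.0, -0.1, -0.3]
gripper_width: 0.088
grip_force: 0.0
```

```bash
python3 -c "
from h import *
s=observe();print(s['joint_pos']);w=s['tcp_rot'];print(Ro.from_quat([w[1],w[2],w[3],w[0]]).as_matrix().round(3))"
```

```text
[-0.32393876  0.72531502  0.18663796  0.03664784  2.05295258 -1.70109226]
[[-0.969  0.172  0.177]
 [ 0.171  0.985 -0.025]
 [-0.178  0.006 -0.984]]
```

Request:
drive_tool(rows="-30 0 -40 0;-30 0 -40 0;-30 0 -40 0;-30 0 -40 0;-30 0 -40 0;-30 0 -40 0;-30 0 -40 0;-30 0 -40 0;-30 0 -40 0;-30 0 -40 0")

```text
clock: 5.4
tool_pos: [0.5726, -0.0892, 0.6712]
tcp_rot: [0.201, 0.085, 0.976, -0.011]
ft_force: [-0.6, 0.5, 0.1]
gripper_width: 0.0882
grip_force: 0.0
```

```bash
cat > st.py <<'E'
from h import *
s=observe();print(s['joint_pos'].round(3) if hasattr(s['joint_pos'],'round') else s['joint_pos'],s['clock']);w=s['tcp_rot'];M=Ro.from_quat([w[1],w[2],w[3],w[0]]).as_matrix();print(M.round(3),'tilt',np.degrees(np.arccos(-M[2,2])),'az',np.degrees(np.arctan2(M[1,2],M[0,2])))
E
python3 st.py
```

```text
[-0.397  0.474  0.187  0.114  2.084 -1.718] 5.4
[[-0.905  0.171  0.39 ]
 [ 0.161  0.985 -0.056]
 [-0.394  0.012 -0.919]] tilt 23.22116553207776 az -8.179853572535961
```

Request:
drive_tool(rows="-35 0 -35 0;-35 0 -35 0;-35 0 -35 0;-35 0 -35 0;-35 0 -35 0;-35 0 -35 0;-35 0 -35 0;-35 0 -35 0;-35 0 -35 0;-35 0 -35 0;-35 0 -35 0")

```text
clock: 6.5
tool_pos: [0.4794, -0.0816, 0.7856]
tcp_rot: [0.327, 0.082, 0.941, -0.02]
ft_force: [-0.5, 0.3, 0.2]
gripper_width: 0.088
grip_force: 0.0
```

```bash
python3 st.py
```

```text
[-0.521  0.266  0.187  0.256  2.041 -1.724] 6.5
[[-0.772  0.168  0.613]
 [ 0.142  0.986 -0.092]
 [-0.62   0.016 -0.785]] tilt 38.30873358195822 az -8.531051646497465
```

Request:
drive_tool(rows="27 -9 39 0;27 -9 39 0;27 -9 39 0;27 -9 39 0;27 -9 39 0;27 -9 39 0;28 -9 39 0;28 -9 39 0;28 -9 39 0;28 -9 39 0;28 -9 39 0;28 -9 39 0;28 -10 39 0;0 0 0 0;0 0 0 0")

```text
clock: 8.0
tool_pos: [0.4968, -0.186, 0.216]
tcp_rot: [0.327, 0.082, 0.941, -0.019]
ft_force: [-0.3, 0.1, 0.3]
gripper_width: 0.0883
grip_force: 0.0
```

```bash
cat >> st.py <<'E'
import sys
if len(sys.argv)>3:
    g=np.array(list(map(float,sys.argv[1:4])))
    print('TCP',np.round(s['tool_pos'],4),'to go (tool mm)',np.round(M.T@(g-s['tool_pos'])*1000,1))
E
python3 st.py .586 -.208 .048
```

```text
[-0.735  0.13   1.99   0.711  0.557 -2.656] 8.0
[[-0.772  0.167  0.613]
 [ 0.143  0.986 -0.089]
 [-0.619  0.019 -0.785]] tilt 38.27599210813618 az -8.272234766615277
TCP [ 0.4968 -0.186   0.216 ] to go (tool mm) [ 32.   -9.9 188.5]
```

Request:
drive_tool(rows="5 0 0 8")

```text
clock: 8.1
tool_pos: [0.4938, -0.1855, 0.2151]
tcp_rot: [0.33, 0.148, 0.932, 0.003]
ft_force: [-0.1, -0.5, -0.7]
gripper_width: 0.0882
grip_force: 0.0
```

```bash
python3 st.py .586 -.208 .048
```

```text
[-0.74   0.124  2.002  0.725  0.552 -2.535] 8.1
[[-0.739  0.273  0.616]
 [ 0.277  0.956 -0.091]
 [-0.614  0.103 -0.783]] tilt 38.509049210566516 az -8.424120639301481
TCP [ 0.4938 -0.1855  0.2151] to go (tool mm) [ 28.2 -13.6 189.6]
```

Request:
drive_tool(rows="0 0 0 8.5;0 0 0 8.5;0 0 0 8.5;0 0 0 8.5;0 0 0 8.5;0 0 0 8.5;0 0 0 8.5;0 0 0 8.5;0 0 0 8.5;0 0 0 8.5;0 0 0 8.5;0 0 0 8.5;0 0 0 8.5;0 0 0 8.5;0 0 0 8.5;0 0 0 8.5;0 0 0 8.5;0 0 0 8.5;0 0 0 8.5;0 0 0 8.5")

```text
clock: 10.1
tool_pos: [0.4937, -0.1852, 0.2154]
tcp_rot: [0.025, 0.942, -0.068, 0.329]
ft_force: [0.8, 0.5, 0.0]
gripper_width: 0.0881
grip_force: 0.0
```

```bash
python3 st.py .586 -.208 .048
```

```text
[-0.74   0.123  2.002  0.725  0.553  0.436] 10.1
[[ 0.774 -0.144  0.616]
 [-0.111 -0.99  -0.091]
 [ 0.623  0.002 -0.782]] tilt 38.525220188840386 az -8.420262178970487
TCP [ 0.4937 -0.1852  0.2154] to go (tool mm) [-30.2   8.9 189.9]
```

Request:
drive_tool(rows="-15 5 20 0;-15 4 30 0;0 0 40 0;0 0 30 0;0 0 0 0")

```text
clock: 10.6
tool_pos: [0.5435, -0.2013, 0.0993]
tcp_rot: [0.024, 0.942, -0.065, 0.327]
ft_force: [-0.2, -0.5, 0.3]
gripper_width: 0.0879
grip_force: 0.0
```

```bash
python3 st.py .586 -.208 .048; python3 - <<'E'
from h import *
p=get_image('scene');save(p,'s1.png')
b=np.array(p['pixels'])[200:350,150:350,::-1];cv2.imwrite('pics/s1z.png',cv2.resize(b,None,fx=4,fy=4,interpolation=cv2.INTER_CUBIC))
E
```

```text
[-0.689  0.44   1.961  1.166  0.359 -0.021] 10.6
[[ 0.777 -0.138  0.614]
 [-0.106 -0.99  -0.088]
 [ 0.62   0.003 -0.784]] tilt 38.33997582755345 az -8.111732620213099
TCP [ 0.5435 -0.2013  0.0993] to go (tool mm) [ 2.   0.7 66.9]
```

View pics/s1z.png

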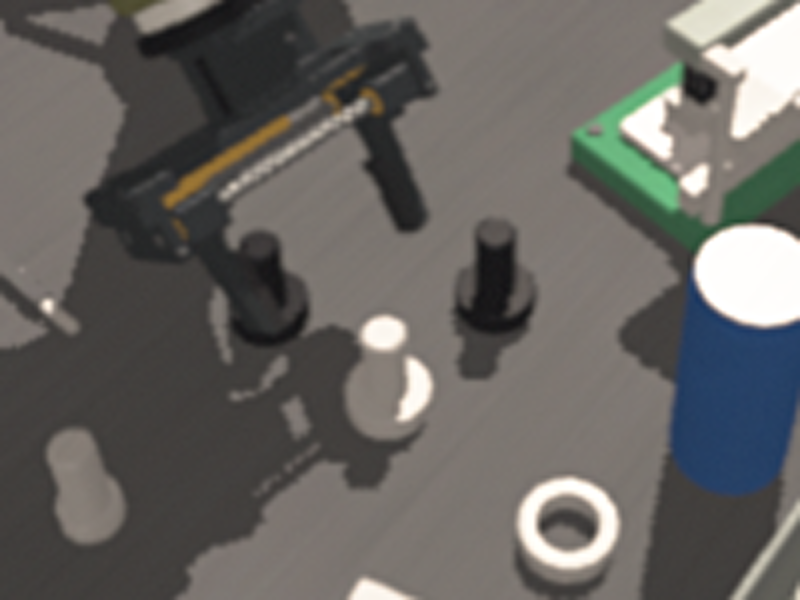

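Request:
drive_tool(rows="2 1 30 0;0 0 25 0;0 0 9 0;0 0 0 0")

```text
clock: 11.05
tool_pos: [0.5827, -0.2082, 0.0513]
tcp_rot: [0.025, 0.942, -0.065, 0.328]
ft_force: [0.4, -0.0, 1.1]
gripper_width: 0.0881
grip_force: 0.0
```

Request:
drive_tool(rows="0 0 0 0;0 0 0 0;0 0 0 0;0 0 0 0;0 0 0 0;0 0 0 0;0 0 0 0;0 0 0 0", fingers=0.1)

```text
clock: 11.85
tool_pos: [0.5821, -0.2081, 0.0496]
tcp_rot: [0.024, 0.943, -0.065, 0.326]
ft_force: [0.7, 1.3, -0.4]
gripper_width: 0.0261
grip_force: 0.0
```

```bash
python3 st.py .586 -.208 .050
```

```text
[-0.646  0.599  1.866  1.343  0.311 -0.174] 11.85
[[ 0.778 -0.139  0.612]
 [-0.107 -0.99  -0.089]
 [ 0.619  0.003 -0.786]] tilt 38.21876652087122 az -8.237408917440034
TCP [ 0.5821 -0.2081  0.0496] to go (tool mm) [ 3.3 -0.6  2. ]
```

Request:
drive_tool(rows="0 0 0 0;0 0 0 0;0 0 0 0;0 0 0 0", fingers=0)

```text
clock: 12.25
tool_pos: [0.5821, -0.208, 0.0495]
tcp_rot: [0.024, 0.943, -0.065, 0.326]
ft_force: [0.1, 0.7, -1.1]
gripper_width: 0.0233
grip_force: 30.0
```

Request:
drive_tool(rows="12 0 -15 0;20 0 -26 0;20 0 -26 0;16 0 -20 0;0 0 0 0")

```text
clock: 12.75
tool_pos: [0.5825, -0.2082, 0.1628]
tcp_rot: [0.026, 0.942, -0.065, 0.328]
ft_force: [0.5, -0.7, -4.7]
gripper_width: 0.0234
grip_force: 30.0
```

Request:
drive_tool(rows="-12 -36 -10 0;-12 -36 -10 0;-12 -36 -10 0;-12 -36 -10 0;-12 -36 -10 0;-12 -36 -10 0;-12 -36 -10 0;-12 -36 -10 0;-12 -36 -10 0;-12 -36 -10 0;0 0 0 0")

```text
clock: 13.85
tool_pos: [0.4947, 0.1029, 0.1584]
tcp_rot: [0.023, 0.946, -0.064, 0.318]
ft_force: [-0.8, 0.4, -4.5]
gripper_width: 0.023
grip_force: 30.0
```

```bash
python3 st.py .478 .173 .11; cat > fit.py <<'E'
from h import *
q=np.load('q.npy')
def fitshaft(upright_guess):
    # fit shaft centre (x,y) and bottom z from both silhouettes, sub-pixel IoU
    from scipy.optimize import minimize
    P=[get_image('scene'),get_image('top')];M=[]
    for p in P:
        e=proj(p,[upright_guess+np.array([0,0,.03])])[0]
        c=[r for r in silhouettes(p,'shaft')+silhouettes(p,'small_shaft') if np.hypot(*(np.array(r['location'])-e))<22]
        for r in c[:1]: M.append((p,np.array(r['pixels']).astype(np.float32)));print('sil',r['location'],e,r['conf'],r['pixels'].sum())
    return P,M
def mask(p,X,R1=.024):
    th=np.linspace(0,2*np.pi,40);m=np.zeros((1680,2240),np.uint8)
    for r,z0,z1 in((R1,0,.016),(.012,.016,.066)):
        V=[[X[0]+r*np.cos(t),X[1]+r*np.sin(t),X[2]+z] for z in(z0,z1) for t in th]
        cv2.fillConvexPoly(m,cv2.convexHull(((proj(p,V)+.5)*4).astype(np.int32)),1)
    return cv2.resize(m.astype(np.float32),(560,420),interpolation=cv2.INTER_AREA)
E
python3 - <<'E'
from fit import *
g=np.array(observe()['tool_pos'])+[.004,0,-.0495]
P,M=fitshaft(g)
for p,n in zip(P,('scene','top')): save(p,n+'2.png')
for p,m in M:
    best=max((2*(mask(p,g+[a,b,0])*m).sum()/(mask(p,g+[a,b,0]).sum()+m.sum()),a,b) for a in np.arange(-.008,.009,.002) for b in np.arange(-.008,.009,.002));print(best)
e=[proj(p,[g+[0,0,.02]])[0].astype(int) for p in P]
t=[cv2.resize(np.array(p['pixels'])[max(v-38,0):v+37,max(u-50,0):u+50,::-1],(400,300),interpolation=cv2.INTER_CUBIC) for p,(u,v) in zip(P,e)]
print(e,g);cv2.imwrite('pics/hold.png',np.hstack(t))
E
```

```text
[ 0.017  0.198  2.091 -0.426  0.231  2.107] 13.85
[[ 0.79  -0.136  0.598]
 [-0.107 -0.991 -0.085]
 [ 0.604  0.003 -0.797]] tilt 37.133835648668104 az -8.051660125535697
TCP [0.4947 0.1029 0.1584] to go (tool mm) [-49.9 -67.3  22.6]
sil [294.8, 178.1] [296.92966242 171.03632881] 0.8 335
sil [213.9, 239.7] [211.89529885 242.94269555] 0.52 126
(np.float32(0.92755145), np.float64(0.0), np.float64(0.0))
(np.float32(0.49128792), np.float64(0.004), np.float64(-0.004))
[array([296, 174]), array([212, 243])] [0.49872665 0.10291336 0.10887465]
```

View pics/hold.png

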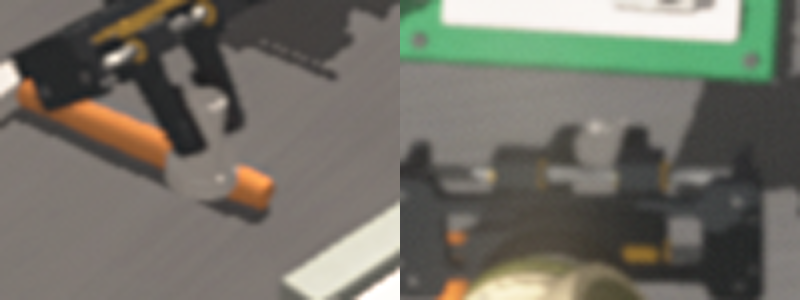

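Request:
drive_tool(rows="2 -16 16 0;2 -16 16 0;1 -16 16 0;1 -16 16 0;0 0 0 0;0 0 0 0")

```text
clock: 14.75
tool_pos: [0.5487, 0.1573, 0.113]
tcp_rot: [0.024, 0.945, -0.065, 0.319]
ft_force: [-0.4, 0.3, -5.3]
gripper_width: 0.0233
grip_force: 30.0
```

```bash
python3 st.py .547 .161 .11
```

```text
[ 0.144  0.417  1.935 -0.843  0.234  2.625] 14.75
[[ 0.787 -0.139  0.601]
 [-0.108 -0.99  -0.087]
 [ 0.607  0.004 -0.795]] tilt 37.369266748399184 az -8.273710222652348
TCP [0.5487 0.1573 0.113 ] to go (tool mm) [-3.5 -3.5  1. ]
```

Request:
drive_tool(rows="10 0 12 0;10 0 12 0;10 0 12 0;10 0 12 0;10 0 10 0;0 0 0 0;0 0 0 0")

```text
clock: 15.45
tool_pos: [0.6225, 0.1466, 0.0979]
tcp_rot: [0.024, 0.945, -0.066, 0.32]
ft_force: [-0.2, -0.0, -4.1]
gripper_width: 0.0232
grip_force: 30.0
```

```bash
python3 st.py .626 .147 .083; python3 - <<'E'
from fit import *
g=np.array(observe()['tool_pos'])+[.004,0,-.0495]
P,M=fitshaft(g)
tgt=G(q,[[0,-18,30]])[0];print('shaft est',g,'target',tgt)
e=[proj(p,[g+[0,0,.02]])[0].astype(int) for p in P]
t=[]
for p,(u,v) in zip(P,e):
    im=np.array(p['pixels'])[v-45:v+45,u-50:u+50,::-1].copy()
    im=cv2.resize(im,(400,360),interpolation=cv2.INTER_CUBIC)
    th=np.linspace(0,2*np.pi,40)
    L=[G(q,[[a,b,30]for a,b in((-28,-145),(28,-145),(28,40),(-28,40),(-28,-145))]),G(q,[[14,-163,135],[14,63,135]]),np.c_[g[0]+.024*np.cos(th),g[1]+.024*np.sin(th),0*th+g[2]],np.c_[g[0]+.012*np.cos(th),g[1]+.012*np.sin(th),0*th+g[2]+.066],G(q,[[-15,50,41],[15,50,41]])]
    for l,c in zip(L,((0,0,255),(255,0,255),(255,0,0),(255,0,0),(0,255,255))):
        x=((proj(p,l)-[u-50,v-45]+.5)*4).astype(np.int32);cv2.polylines(im,[x],False,c,1)
    t.append(im)
cv2.imwrite('pics/pl.png',np.hstack(t))
E
```

```text
[ 0.102  0.553  1.752 -0.651  0.248  2.399] 15.45
[[ 0.787 -0.14   0.601]
 [-0.109 -0.99  -0.088]
 [ 0.608  0.004 -0.794]] tilt 37.415724890962096 az -8.302259912187479
TCP [0.6225 0.1466 0.0979] to go (tool mm) [-6.4 -0.9 13.9]
sil [345.6, 209.0] [345.55489087 199.61618454] 0.51 135
sil [193.1, 192.5] [192.95776547 196.71203224] 0.54 68
shaft est [0.62653023 0.14662842 0.04842803] target [0.63016138 0.1472651  0.03      ]
```

View pics/pl.png

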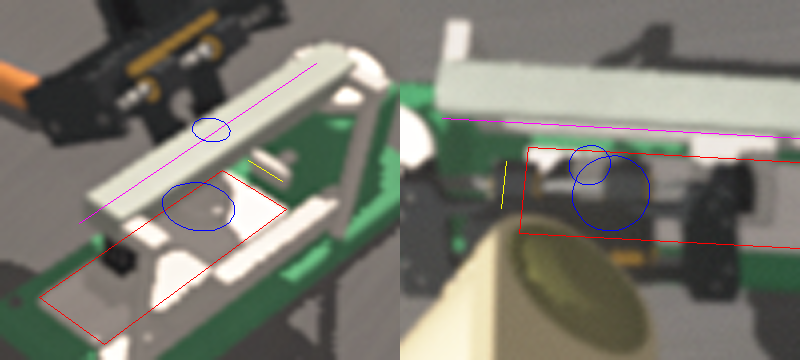

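Request:
drive_tool(rows="-2 0 5 0;-3 0 5 0;-2 0 5 0;0 0 0 0;0 0 0 0")

```text
clock: 16.25
tool_pos: [0.6266, 0.1467, 0.0815]
tcp_rot: [0.024, 0.945, -0.065, 0.32]
ft_force: [0.0, -0.3, -4.3]
gripper_width: 0.0229
grip_force: 30.0
```

Request:
drive_tool(rows="-0.6 0 0.8 0;0 0 0 0")

```text
clock: 16.45
tool_pos: [0.6266, 0.1467, 0.0807]
tcp_rot: [0.024, 0.945, -0.065, 0.32]
ft_force: [0.0, -0.4, -5.2]
gripper_width: 0.023
grip_force: 30.0
```

Request:
drive_tool(rows="-0.6 0 0.8 0;0 0 0 0")

```text
clock: 16.65
tool_pos: [0.6267, 0.1467, 0.0799]
tcp_rot: [0.024, 0.945, -0.065, 0.32]
ft_force: [-0.2, -0.3, -2.8]
gripper_width: 0.023
grip_force: 30.0
```

Request:
drive_tool(rows="-0.6 0 0.8 0;0 0 0 0")

```text
clock: 16.85
tool_pos: [0.6271, 0.1468, 0.0797]
tcp_rot: [0.024, 0.945, -0.065, 0.321]
ft_force: [-4.0, -0.5, 3.8]
gripper_width: 0.0232
grip_force: 30.0
```

Request:
drive_tool(rows="0 0 0 0;0 0 0 0;0 0 0 0;0 0 0 0;0 0 0 0", fingers=0.6)

```text
clock: 17.35
tool_pos: [0.6267, 0.1467, 0.0786]
tcp_rot: [0.024, 0.945, -0.065, 0.32]
ft_force: [0.0, 0.0, -0.6]
gripper_width: 0.053
grip_force: 0.0
```

Request:
drive_tool(rows="0 0 -10 0;0 0 -20 0;0 0 -30 0;0 0 -30 0;0 0 -30 0;0 0 0 0")

```text
clock: 17.95
tool_pos: [0.5538, 0.158, 0.1773]
tcp_rot: [0.023, 0.944, -0.065, 0.322]
ft_force: [1.5, 0.7, -0.6]
gripper_width: 0.0529
grip_force: 0.0
```

```bash
python3 st.py .627 .147 .08; cat > look.py <<'E'
from fit import *
import sys
g=G(q,[[0,-18,30]])[0]
P,M=fitshaft(g)
for (p,m) in M:
    best=max((2*(mask(p,g+[a,b,0])*m).sum()/(mask(p,g+[a,b,0]).sum()+m.sum()),a,b) for a in np.arange(-.010,.011,.002) for b in np.arange(-.010,.011,.002));print('fit',best)
for p in P:
  for n in('jaw_tab','jaw'):
    for r in silhouettes(p,n)[:2]: print(n,r['conf'],r['location'])
t=[]
for p,c in zip(P,((348,213),(192,190))):
    im=np.array(p['pixels'])[c[1]-45:c[1]+45,c[0]-60:c[0]+60,::-1]
    if p is P[1]: im=np.array(p['pixels'])[c[1]-37:c[1]+37,c[0]-72:c[0]+72,::-1]
    t.append(cv2.resize(im,(400,300) if p is P[0] else (400,206),interpolation=cv2.INTER_CUBIC))
t=[cv2.resize(np.array(P[0]['pixels'])[165:265,290:410,::-1],(360,300),interpolation=cv2.INTER_CUBIC),cv2.resize(np.array(P[1]['pixels'])[155:230,120:260,::-1],(560,300),interpolation=cv2.INTER_CUBIC)]
cv2.imwrite('pics/'+sys.argv[1],np.vstack([np.pad(t[0],((0,0),(0,200),(0,0))),t[1]]))
E
python3 look.py l1.png
```

```text
[ 0.144  0.31   1.875 -0.507  0.36   2.274] 17.95
[[ 0.784 -0.138  0.606]
 [-0.108 -0.99  -0.086]
 [ 0.612  0.002 -0.791]] tilt 37.713351221998444 az -8.037977910481969
TCP [0.5538 0.158  0.1773] to go (tool mm) [ -1.    0.6 122.3]
sil [345.6, 213.1] [345.99233193 205.29271137] 0.82 219
sil [197.8, 201.5] [194.03710261 197.23612207] 0.69 266
fit (np.float32(0.750349), np.float64(-0.002), np.float64(0.002))
fit (np.float32(0.8791731), np.float64(-0.004), np.float64(-0.002))
jaw_tab 0.71 [337.2, 227.5]
jaw_tab 0.45 [349.7, 215.4]
jaw 0.98 [336.7, 229.3]
jaw_tab 0.58 [224.7, 195.0]
jaw_tab 0.36 [331.7, 154.7]
jaw 0.69 [226.9, 198.9]
```

View pics/l1.png

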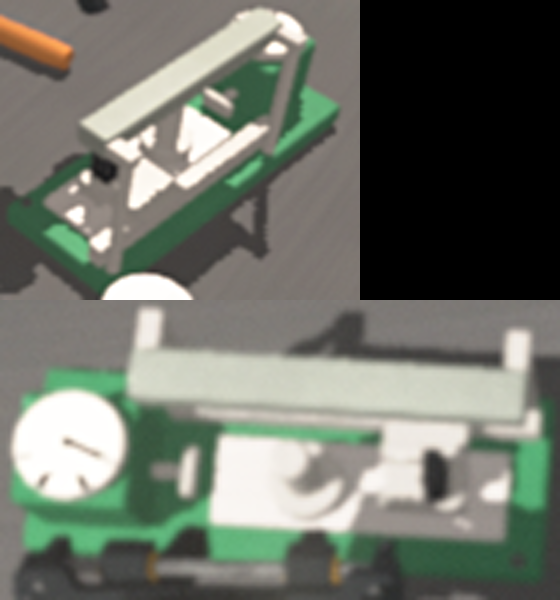

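Request:
drive_tool(rows="0 22 0 1;0 22 0 1;-1 22 1 0;-1 22 1 0;0 0 0 0;0 0 0 0")

```text
clock: 19.05
tool_pos: [0.5405, 0.0703, 0.1703]
tcp_rot: [0.018, 0.943, -0.082, 0.32]
ft_force: [-0.4, -0.3, -0.6]
gripper_width: 0.0527
grip_force: 0.0
```

```bash
python3 st.py .615 .0606 .078
```

```text
[-0.065  0.245  1.988 -0.188  0.261  1.846] 19.05
[[ 0.781 -0.167  0.602]
 [-0.144 -0.986 -0.088]
 [ 0.608 -0.018 -0.794]] tilt 37.44418848501612 az -8.283093469793066
TCP [0.5405 0.0703 0.1703] to go (tool mm) [  3.5  -1.2 118.9]
```

Request:
drive_tool(rows="2 -1 30 0;2 0 30 0;0 0 30 0;0 0 20 0;0 0 8 0;0 0 0 0;0 0 0 0")

```text
clock: 19.75
tool_pos: [0.6146, 0.0611, 0.0797]
tcp_rot: [0.018, 0.943, -0.082, 0.321]
ft_force: [-0.4, -0.6, 0.8]
gripper_width: 0.0529
grip_force: 0.0
```

Request:
drive_tool(rows="0 0 0 0;0 0 0 0;0 0 0 0;0 0 0 0", fingers=0.3)

```text
clock: 20.15
tool_pos: [0.6146, 0.0605, 0.0793]
tcp_rot: [0.018, 0.943, -0.082, 0.321]
ft_force: [0.6, -0.5, -0.1]
gripper_width: 0.0268
grip_force: 0.0
```

```bash
python3 st.py .615 .0606 .078; python3 look.py l2.png
```

```text
[-0.076  0.541  1.848 -0.391  0.109  2.043] 20.15
[[ 0.781 -0.166  0.602]
 [-0.143 -0.986 -0.087]
 [ 0.608 -0.018 -0.794]] tilt 37.46649505575459 az -8.23564816617288
TCP [0.6146 0.0605 0.0793] to go (tool mm) [-0.5 -0.1  1.3]
sil [346.2, 212.2] [345.99233193 205.29271137] 0.51 221
sil [199.2, 193.3] [194.03710261 197.23612207] 0.42 69
fit (np.float32(0.75322187), np.float64(0.0), np.float64(-0.002))
fit (np.float32(0.33906633), np.float64(-0.002), np.float64(-0.01))
jaw_tab 0.64 [339.6, 228.7]
jaw_tab 0.42 [353.5, 212.1]
jaw 0.7 [337.9, 229.5]
jaw_tab 0.62 [377.8, 296.7]
jaw_tab 0.59 [225.9, 189.5]
jaw 0.75 [227.4, 192.1]
```

View pics/l2.png

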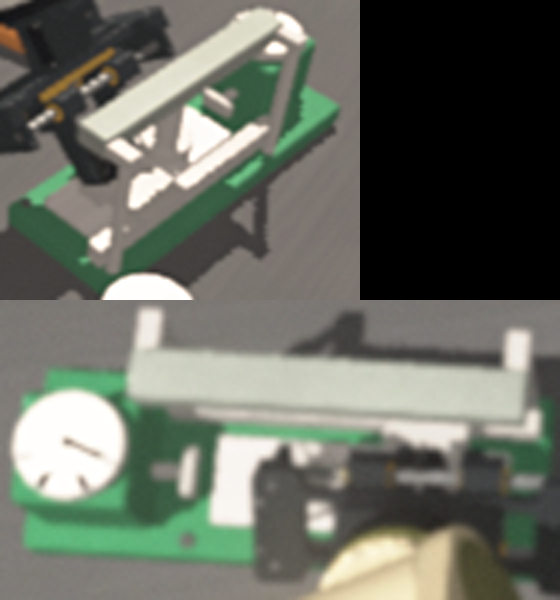

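Request:
drive_tool(rows="0 0 0 0;0 0 0 0;0 0 0 0;0 0 0 0", fingers=0)

```text
clock: 21.05
tool_pos: [0.6147, 0.0611, 0.079]
tcp_rot: [0.018, 0.944, -0.081, 0.321]
ft_force: [1.1, 4.3, -0.9]
gripper_width: 0.0117
grip_force: 30.0
```

```bash
python3 st.py .615 .0606 .078; cat > needle.py <<'E'
from h import *
q=np.load('q.npy')
def needle():
    p=get_image('top');g=cv2.cvtColor(np.array(p['pixels']),cv2.COLOR_RGB2GRAY).astype(float)
    out=[]
    for a in np.arange(-.5,2.8,.05):   # needle angle; 1.2 -> gauge -x; clockwise from above
        ph=np.pi-(a-1.2)               # direction angle in gauge frame
        R=np.arange(4,17,1.)
        uv=proj(p,G(q,[[r*np.cos(ph),112+r*np.sin(ph),97] for r in R])).astype(np.float32)
        out.append((cv2.remap(g.astype(np.float32),uv[:,0].copy(),uv[:,1].copy(),cv2.INTER_LINEAR).mean(),a))
    out=np.array(out);v=out[:,0];w=np.clip(np.percentile(v,70)-v-12,0,None)
    i=v.argmin();k=abs(out[:,1]-out[i,1])<.4
    print('needle',out[i,1].round(2),'cent',((w*out[:,1])[k].sum()/w[k].sum()).round(3),'dark',v[i].round(0),np.median(v).round(0))
if __name__=='__main__': needle()
E
python3 needle.py
```

```text
[-0.075  0.541  1.847 -0.391  0.108  2.043] 21.05
[[ 0.781 -0.165  0.602]
 [-0.142 -0.986 -0.086]
 [ 0.608 -0.018 -0.794]] tilt 37.46715096035768 az -8.167077873373694
TCP [0.6147 0.0611 0.079 ] to go (tool mm) [-0.3  0.4  1. ]
needle -0.1 cent -0.143 dark 201.0 253.0
```

Request:
drive_tool(rows="0 -3 0 0;0 -5 0.1 0;0 -5 0.1 0;0 -5 0.1 0;0 -4 0.1 0;-0.1 -3 0 0;0 -3 0.1 0;0 -3 0 0;0 -4 0.1 0;0 -5 0.1 0;-0.1 -5 0.1 0;0 -5 0.1 0;0 -5 0.1 0;0 -4 0.1 0;0 -3 0.1 0;0 0 0 0;0 0 0 0")

```text
clock: 22.8
tool_pos: [0.6256, 0.1202, 0.079]
tcp_rot: [0.019, 0.944, -0.083, 0.32]
ft_force: [1.6, -7.7, 0.1]
gripper_width: 0.0117
grip_force: 29.9
```

```bash
python3 st.py .6147 .0611 .079; python3 needle.py
```

```text
[ 0.05   0.579  1.774 -0.692  0.188  2.439] 22.8
[[ 0.782 -0.168  0.601]
 [-0.143 -0.986 -0.09 ]
 [ 0.607 -0.016 -0.795]] tilt 37.390332662757125 az -8.481942905335224
TCP [0.6256 0.1202 0.079 ] to go (tool mm) [-0.1 60.1 -1.2]
needle -0.1 cent -0.143 dark 202.0 253.0
```

Request:
drive_tool(rows="0 -2 0 0;0 -2 0.1 0;0 -2 0 0;0 -2 0.1 0;0 0 0 0;0 0 0 0")

```text
clock: 23.45
tool_pos: [0.627, 0.1277, 0.079]
tcp_rot: [0.02, 0.944, -0.083, 0.32]
ft_force: [-0.1, -10.1, 1.2]
gripper_width: 0.0115
grip_force: 29.9
```

```bash
python3 needle.py
```

```text
needle -0.1 cent -0.143 dark 201.0 253.0
```

Request:
drive_tool(rows="0 -1 0 0;0 -1 0 0;0 -1 0.1 0;0 0 0 0;0 0 0 0")

```text
clock: 24.0
tool_pos: [0.6275, 0.1305, 0.079]
tcp_rot: [0.02, 0.944, -0.083, 0.32]
ft_force: [0.1, -9.8, 2.7]
gripper_width: 0.012
grip_force: 29.9
```

```bash
python3 needle.py
```

```text
needle -0.1 cent -0.142 dark 202.0 253.0
```

Request:
drive_tool(rows="0 -1 0 0;0 -1 0 0;0 0 0 0;0 0 0 0")

```text
clock: 24.45
tool_pos: [0.6279, 0.1325, 0.079]
tcp_rot: [0.02, 0.944, -0.083, 0.32]
ft_force: [-0.2, -10.1, 1.3]
gripper_width: 0.0117
grip_force: 29.9
```

```bash
python3 needle.py
```

```text
needle -0.1 cent -0.142 dark 202.0 253.0
```

Request:
drive_tool(rows="0 -1 0 0;0 -1 0.1 0;0 0 0 0;0 0 0 0")

```text
clock: 24.9
tool_pos: [0.6282, 0.1342, 0.079]
tcp_rot: [0.02, 0.944, -0.083, 0.32]
ft_force: [-1.4, -12.3, 1.3]
gripper_width: 0.012
grip_force: 29.9
```

```bash
python3 needle.py
```

```text
needle 0.1 cent 0.084 dark 195.0 253.0
```

Request:
drive_tool(rows="0 -1 0 0;0 -1 0 0;0 0 0 0;0 0 0 0")

```text
clock: 25.35
tool_pos: [0.6285, 0.1359, 0.079]
tcp_rot: [0.02, 0.944, -0.083, 0.319]
ft_force: [-1.6, -13.3, 2.5]
gripper_width: 0.0115
grip_force: 29.9
```

```bash
python3 needle.py
```

```text
needle 0.65 cent 0.605 dark 177.0 247.0
```

Request:
drive_tool(rows="0 -1 0 0;0 -0.8 0 0;0 0 0 0;0 0 0 0")

```text
clock: 25.8
tool_pos: [0.6288, 0.1374, 0.079]
tcp_rot: [0.021, 0.944, -0.083, 0.319]
ft_force: [-0.3, -15.1, 2.8]
gripper_width: 0.0115
grip_force: 29.9
```

```bash
python3 needle.py
```

```text
needle 1.15 cent 1.111 dark 165.0 243.0
```

Request:
drive_tool(rows="0 0 0 0;0 0 0 0;0 0 0 0;0 0 0 0", fingers=0.4)

```text
clock: 26.25
tool_pos: [0.6288, 0.1403, 0.079]
tcp_rot: [0.018, 0.944, -0.082, 0.32]
ft_force: [0.9, -0.1, -0.4]
gripper_width: 0.0349
grip_force: 0.0
```

```bash
python3 needle.py;python3 st.py
```

```text
needle 1.15 cent 1.11 dark 165.0 243.0
[ 0.088  0.592  1.748 -0.723  0.213  2.497] 26.3
[[ 0.781 -0.166  0.602]
 [-0.143 -0.986 -0.087]
 [ 0.608 -0.018 -0.794]] tilt 37.441993097167256 az -8.209676719973158
```

Needle unchanged after release. Retreat along the tool axis.

Request:
drive_tool(rows="0 3 0 0;0 0 -10 0;0 0 -25 0;0 0 -30 0;0 0 -30 0;0 0 -30 0;0 0 -20 0;0 0 0 0;0 0 0 0")

```text
clock: 27.2
tool_pos: [0.5411, 0.1498, 0.1941]
tcp_rot: [0.018, 0.943, -0.082, 0.321]
ft_force: [-0.1, -0.7, -0.4]
gripper_width: 0.0353
grip_force: 0.0
```

```bash
python3 needle.py; python3 st.py; python3 look.py l3.png
```

```text
needle 1.15 cent 1.11 dark 165.0 244.0
[ 0.129  0.256  1.896 -0.445  0.39   2.234] 27.25
[[ 0.782 -0.166  0.601]
 [-0.143 -0.986 -0.087]
 [ 0.607 -0.018 -0.794]] tilt 37.40160878832717 az -8.256446926672629
sil [357.9, 204.1] [345.99233193 205.29271137] 0.68 149
sil [178.8, 198.3] [194.03710261 197.23612207] 0.67 318
fit (np.float32(0.22549616), np.float64(0.01), np.float64(0.01))
fit (np.float32(0.070427865), np.float64(-0.002), np.float64(0.01))
jaw_tab 0.55 [351.5, 213.1]
jaw 0.68 [350.7, 215.1]
jaw_tab 0.59 [194.1, 195.5]
jaw 0.72 [330.6, 151.2]
jaw 0.62 [195.5, 196.8]
```

View pics/l3.png

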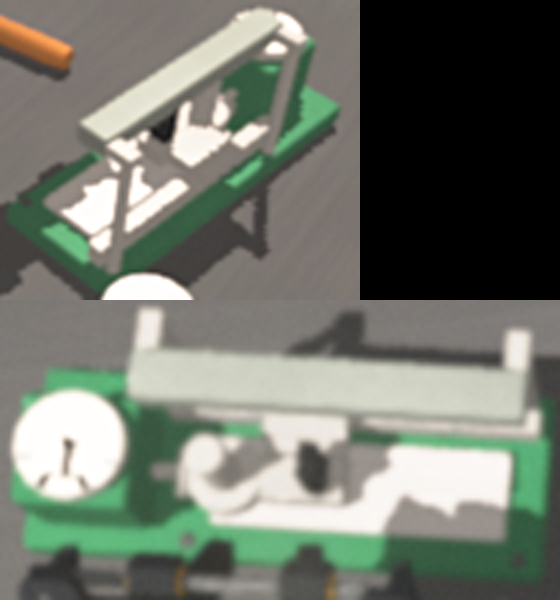

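The picture shows the needle at crop (67,460), midway between its marks at (42,480) and (84,480). The shaft stands upright at crop (222,480), clamped between jaw and anvil, and the gripper is clear. I'm handing the job in.

```bash
python3 -c "
from workcell import *
print(close_job())"
```

```text
the job is handed in; nothing more can be done
None
```

The wide-flange shaft stands upright on the rest, clamped against the anvil with the needle midway between the marks (about 1.2 rad) and the gripper clear; I handed the job in at about 27 s, and nothing else was meant to be moved, though I did not re-check the bystanders.

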